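Shut down the wood-burning bench

TASK

The wood-burning session is over and everything is still running: press off first the wood-burning station (the heat source), then the fume extractor, and last the bench supply, which is the wide rocker on the white switch box. Each rocker goes off by pressing its raised half until it snaps over. Leave the narrow lamp switch on and the heat knob as it is set, and do not pick up or shift the box, pliers, tape or jar.

Things in the scene. Friction and masses are not known exactly. Their poses are not given: they have to be found in the camera images.
- burner: Wood-burning station, fixed grey box 150 mm deep (x), 165 wide (y), 85 high; metal panel slopes 10 deg down to its front (-x), from 85 to 66 mm height. On the panel: power rocker (y = +45 mm) and round heat knob (y = -36, 20 mm proud). Its pen lies in a wire rest on the right side, out to y = -125, lead up to 120 mm high. Origin: underside centre; x to the back, y left, z up.
- burner_switch_press (a point): Press point on the station's black rocker (32 mm long up the slope, 24 wide): on the surface of the raised half (the lower one, nearest the front), 11 mm from the pivot. Frame, when on: x up the slope along the rocker, y along the pivot, z square out of the panel. About 81 mm high. Press straight down or square to the panel; it sinks 3 mm.
- burner_switch (a joint): Station rocker, rad: 0 = on (lower half raised), 0.30 = off (lower half pressed in). Snaps over centre: about 4 N at the press point starts it, it resists up to mid-travel, then jumps to the end and stays there.
- heat_knob_mark (a point): Outer end of the white pointer on the face of the station's heat knob (38 mm diameter), 14.5 mm off its axis. To be left as set.
- extractor: Bench fume extractor, fixed grey upright case 150 mm deep (x), 210 wide (y), 190 high, filter grille on its front (-x). Level top with vent slots on the left and the rocker on the right (pivot 10 mm behind the middle, at y = -45 mm). Origin: underside centre on the bench; x to the back, y left, z up.
- extractor_switch_press (a point): Press point on the extractor's black rocker (32 mm long across the case, 24 wide, in the level top): on the surface of the raised half (towards the case's right side, -y), 11 mm from the pivot, about 198 mm high. Frame, when on: x along the rocker to the case's left, y along the pivot, z up. It sinks 3 mm.
- extractor_switch (a joint): Extractor rocker, rad: 0 = on (right-hand half raised), 0.30 = off (right-hand half pressed in). Snaps over centre: about 4 N at the press point starts it, it resists up to mid-travel, then jumps to the end and stays there.
- switch_box: White two-gang switch box fixed to the bench, 86 mm deep (x), 146 wide (y), 40 high, level top. Left (y = +30 mm): the wide rocker, bench supply. Right (y = -36 mm): the narrow rocker, lamp. Origin: underside centre; x to the back, y left, z up.
- supply_switch_press (a point): Press point on the wide white bench-supply rocker (50 mm long front to back, 36 wide): on the surface of the raised half (the far one, towards the box's back), 17.5 mm from the pivot, about 48 mm high. Frame, when on: x along the rocker to the box's front, y along the pivot, z up. It sinks 4 mm.
- supply_switch (a joint): Bench-supply rocker, rad: 0 = on (far half raised), 0.22 = off (far half pressed in). Snaps over centre: about 5 N at the press point starts it, it resists up to mid-travel, then jumps to the end and stays there.
- lamp_switch (a joint): Lamp rocker, narrow (16 mm wide, 50 long), 66 mm to the right of the wide one, rad: 0 = on, 0.22 = off. It starts on, its far half raised, and is to stay on.
- wood_box: Loose pine box with lid, 110 x 70 x 52 mm, burnt pattern on top, on or by the green cutting mat (1 mm thick). Origin: underside centre.
- pliers: Loose long-nosed pliers with yellow grips, lying flat, 165 mm long (x, jaws to +x), 50 wide, 12 high. Origin: on the underside near mid-length.
- tape_roll: Loose roll of paper tape lying flat, 96 mm diameter, 25 high. Origin: underside centre.
- nib_jar: Loose glass jar with steel lid, 56 mm diameter, 62 high. Origin: underside centre.
Mind the look-alikes: they are no part of the job. Several things look just like the switch_box: the one meant starts farthest to the robot's left.

How it is judged:
By the outcome, as a careful person would: the job done as asked, in the order asked, and still so for the second after the job is handed in, with the robot touching nothing.
It also fails if it takes over 51 s, if anything falls off the work surface, if the arm or the gripper's body presses on something with over 40 N, if the wrist force passes 120 N, or if a joint passes its speed limit or range.

ROBOT

A 6-joint arm with a two-finger parallel gripper is mounted at the origin on the work surface. World frame = base frame: x ahead of the robot, y to its left, z up, the work surface at z = 0. Lengths are in m, angles in rad, forces in N, time in s.
With the tool pointing down it reaches from about 0.35 to 0.85 m from the base axis. Payload 8.1 kg.
Tool frame: the origin (TCP) lies at the very end of the fingers, on their centre line; the grasp point (between the pads) lies 19 mm behind it; z points along the fingers, y is the line along which they close (so a half turn about z gives the same grasp; the last joint's range is limited). The gripper opens to 93 mm and grips with 3 to 60 N. Pads are 15 mm wide; open, the fingers measure 128 mm over their backs; the gripper's body (75 mm by 188 mm) begins 65 mm behind the grasp point.
Start: joints at [1.233, 0.13, 1.488, -0, 1.523, -0.085], TCP at [0.15, 0.581, 0.219] pointing down, gripper open.
Joint ranges: [-2.96, 2.96], [-0.89, 2.26], [0.02, 2.5], [-1.34, 4.48], [0, 2.73], [-2.66, 2.66]. Speed limits (rad/s): [2.39, 2.39, 2.79, 3.14, 3.14, 3.14].

INTERFACE

Orientations are given as a rotation vector (axis times angle).
In Python, from plant import robot, imaging gives the robot as it stands.
- The arm moves only by the tool jog_arm, never from a script. Its argument "rows" is a list of rows, each a list of 2 entries, a list of its own where there are three numbers: the shift along the tool's x, y, z each as a share of 0.2 m, from -1 to 1, then the turn, a rotation vector about the tool's x, y, z each as a share of pi/2 rad, from -1 to 1. A call has 1 to 5 rows; each row is the pose to reach, as a shift and turn from the pose commanded when the call began, along the tool's axes at that moment; what a row does not reach only later rows make up. A row lasts 1/10 s, in which the tool goes at most 50 mm and 8.59 degrees, less where a joint would pass 70% of its speed; a pose out of reach is approached as far as the arm can. A call with a number of a shift or a turn outside -1 to 1 is refused whole. A call with a gripper value outside its range is refused whole. "hand" is the closure, from -1 (fully open) to 1 (shut), set as the call begins (left out, the last holds). The fingers move at their own pace and stop on an object; "squeeze" is the grip in N (left out, the last holds). Time passes only in rows, so rows that repeat a pose let the fingers close. It gives the time, the measured TCP pose, the force, the opening and the grip force at its end, in the units of the state.
- robot.read_state(): the state, without advancing time (a new reading comes with each control period).
- imaging.read_camera(name): name is "scene" or "top" or "wrist"; returns a dict with "frame" (480x640x3 uint8, red, green, blue), "vertical_fov" (degrees; the focal length in pixels is half the picture's height over the tangent of half this angle, whatever the lens; pixels are square), "cx", "cy" (the principal point, pixels), "R" (3x3) and "t" (3): a world point X has camera coordinates R X + t. Camera axes: x right, y down, z forward; pixel columns grow to the right and rows downward; lengths in m; the calibration is good to about 2 mm. A picture is of the moment at which its call begins. There is no depth.
- robot.close_job(): hands the job in; it is judged then, once.
The state is a dict: "t": time; "q": joint angles; "dq": joint speeds; "joint_torque": joint torques, N m; "tool_pos": TCP position; "orientation": TCP orientation; "force": force on the tool from outside, world axes, zero at the start; "wrist_torque": the same for the moment, N m; "opening": finger opening in m; "gripper_force": force on a finger pad.
Only numpy, scipy, OpenCV 4.12 (cv2) and the standard library are available. Lean on these libraries where they do the work, as an engineer would, in place of code of your own. Each camera call takes 0.05 s, during which the arm holds its last target. There are 200 camera calls.

## Working session

There is one attempt and no reset: what is moved stays moved. The work goes in short steps, Python scripts to look and compute and a tool call to move; the robot and the scene stay as the last step left them, time stands still between calls to the robot, and variables do not carry over. Pictures are saved under pics/ and viewed, at most 10 in all, crops included, and the job is handed in when it is done.

Besides the shell and the picture viewer there is one more tool, called after "Request:" in YAML: its name, and indented under it one key for each argument. jog_arm: Moves the arm, as the interface text tells. Its arguments: {"type":"object","properties":{"rows":{"type":"array"},"hand":{"type":"number"},"squeeze":{"type":"number"}},"required":["rows"]}

```bash
mkdir -p pics
cat > h.py <<'E'
import numpy as np, cv2
from plant import robot, imaging
def snap(name,fn):
    d=imaging.read_camera(name); cv2.imwrite(f'pics/{fn}.png',cv2.cvtColor(d['frame'],cv2.COLOR_RGB2BGR))
    np.save(f'pics/{fn}.npy',d,allow_pickle=True); return d
def load(fn): return np.load(f'pics/{fn}.npy',allow_pickle=True).item()
def ray(d,u,v):
    f=240/np.tan(np.radians(d['vertical_fov'])/2)
    R=np.array(d['R']);t=np.array(d['t'])
    return -R.T@t, R.T@np.array([(u-d['cx'])/f,(v-d['cy'])/f,1])
def onz(d,u,v,z):
    c,r=ray(d,u,v); return c+r*(z-c[2])/r[2]
def proj(d,X):
    f=240/np.tan(np.radians(d['vertical_fov'])/2)
    p=np.array(d['R'])@np.array(X)+np.array(d['t']); return np.array([d['cx']+f*p[0]/p[2],d['cy']+f*p[1]/p[2]])
E
python3 - <<'E'
from h import *
for n in ('scene','top'):
    d=snap(n,n+'0'); print(n,d['vertical_fov'],d['cx'],d['cy'],ray(d,320,240))
s=robot.read_state(); print(s['t'],s['tool_pos'],s['orientation'])
E
```

```text
scene 50.07865159064429 315.5896994565817 241.60126342544274 (array([0.92951941, 0.5644311 , 0.89413114]), array([-0.41075891, -0.54814918, -0.72862405]))
top 43.44240547176565 327.17101654892645 241.9918993041772 (array([0.3068011, 0.0093592, 1.3832182]), array([ 0.18588587, -0.0121615 , -0.98257374]))
0.1 [0.14987961 0.58044815 0.21770155] [-3.96030899e-01 -3.11617680e+00  2.55374870e-03]
```

View pics/top0.png

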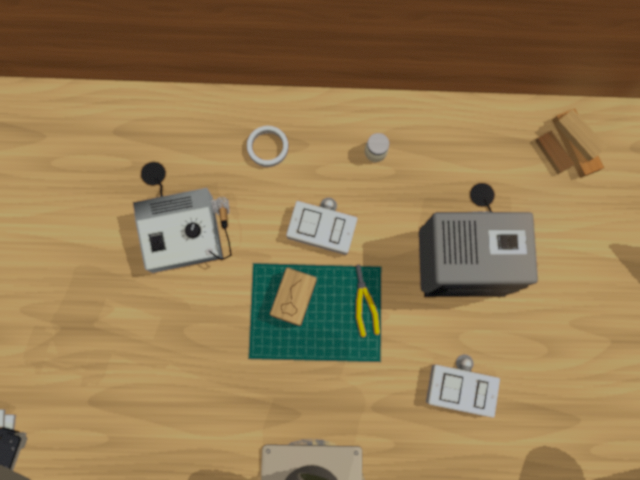

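View pics/scene0.png

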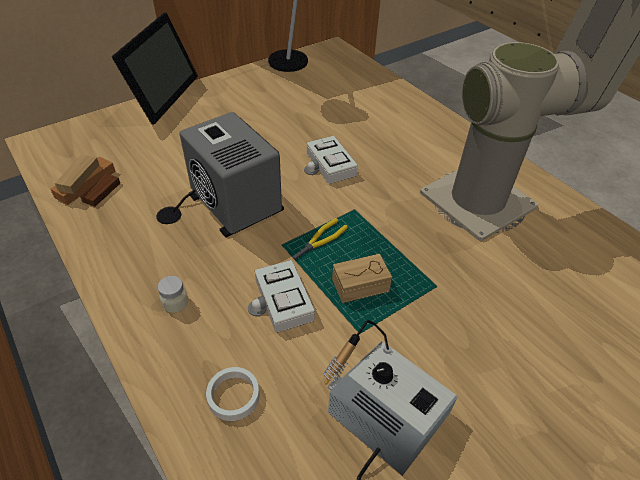

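The top view has +x up and +y to the left. The burner is at (178,230) with its rocker at (157,242), the extractor rocker is at (508,242), and the leftmost switch box is at (322,227) with its wide rocker at (309,223). Next I'll enlarge the rockers.

Run:
```python
from h import *
t=cv2.imread('pics/top0.png');s=cv2.imread('pics/scene0.png')
def c(i,x,y,w=65): return cv2.resize(i[y-w//2:y-w//2+w,x-w//2:x-w//2+w],(260,260),interpolation=cv2.INTER_CUBIC)
o=np.vstack([np.hstack([c(t,157,242),c(t,508,242),c(t,312,224)]),np.hstack([c(s,424,402),c(s,215,132),c(s,289,298)])])
cv2.imwrite('pics/crop.png',o)
```

```text
(no output)
```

View pics/crop.png

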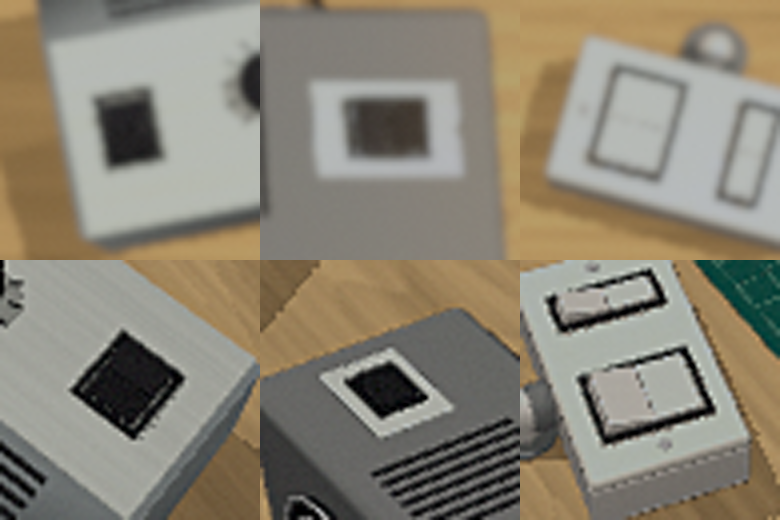

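```bash
cat > m.py <<'E'
from h import *
T,S=load('top0'),load('scene0')
def rect(d,x,y,th,w=26):
    g=d['frame'][y-w:y+w,x-w:x+w].max(axis=2)
    g=cv2.resize(g,None,fx=4,fy=4,interpolation=cv2.INTER_CUBIC)
    cs,_=cv2.findContours((g<th).astype(np.uint8),cv2.RETR_EXTERNAL,cv2.CHAIN_APPROX_NONE)
    cs=[c for c in cs if cv2.contourArea(c)>1500]
    c=min(cs,key=lambda c:np.linalg.norm(np.array(cv2.minAreaRect(c)[0])-4*w))
    m=cv2.moments(c); off=lambda p:(np.array(p)+.5)/4-.5+[x-w,y-w]
    return off([m['m10']/m['m00'],m['m01']/m['m00']]), off(cv2.boxPoints(cv2.minAreaRect(c)))
def tri(a,b):
    c1,r1=ray(T,*a);c2,r2=ray(S,*b)
    k=np.linalg.lstsq(np.c_[r1,-r2],c2-c1,rcond=None)[0]
    p,q=c1+k[0]*r1,c2+k[1]*r2; return (p+q)/2,np.linalg.norm(p-q)*1000
np.set_printoptions(precision=4,suppress=True)
for n,a,b,z in (('burn',(157,242,110),(424,402,90),.083),('ext',(508,242,110),(215,132,110),.193),('sup',(309,223,140),(294,299,110),.042)):
    (ct,bt),(cs,bs)=rect(T,*a),rect(S,*b)
    print(n,ct,cs,'tri',*tri(ct,cs),'onz',onz(T,*ct,z),onz(S,*cs,z))
    P=np.array([onz(T,*p,z) for p in bt]); print(P[:,:2])
    e=np.diff(np.r_[P,P[:1]],axis=0)[:,:2]; print(' sides',np.linalg.norm(e,axis=1)*1000,'dir',np.degrees(np.arctan2(e[:,1],e[:,0])))
E
python3 m.py
```

```text
burn [156.7221 241.8395] [423.5582 400.8078] tri [0.5394 0.3517 0.0757] 2.679617994284336 onz [0.5389 0.3487 0.083 ] [0.5419 0.3545 0.083 ]
[[0.5548 0.3689]
 [0.5619 0.3395]
 [0.5231 0.3289]
 [0.5161 0.3581]]
 sides [30.24   40.234  30.0849 40.1777] dir [ -76.376  -164.7133  103.5075   15.5104]
ext [507.3082 241.3733] [216.0157 137.6153] tri [ 0.539  -0.3879  0.1744] 10.444141500279281 onz [ 0.5396 -0.3852  0.193 ] [ 0.5462 -0.3581  0.193 ]
[[ 0.5535 -0.3648]
 [ 0.5547 -0.4058]
 [ 0.5252 -0.4048]
 [ 0.5241 -0.364 ]]
 sides [41.0288 29.4713 40.8459 29.4316] dir [-88.4001 177.9526  91.5596  -1.6956]
sup [308.7468 222.4428] [288.8069 301.2646] tri [0.6002 0.0212 0.0344] 5.3064254732745155 onz [0.6005 0.0194 0.042 ] [0.6014 0.0281 0.042 ]
[[ 0.5769  0.0481]
 [ 0.6357  0.0337]
 [ 0.6244 -0.0093]
 [ 0.5658  0.0054]]
 sides [60.493  44.485  60.4439 44.1265] dir [ -13.8283 -104.7014  165.8325   75.3566]
```

Request:
jog_arm:
  rows:
    - [[-1, -0.33, 0.05], [0, 0, 0]]
    - [[-1, -0.33, 0.05], [0, 0, 0]]
    - [[-1, -0.33, 0.05], [0, 0, 0]]
    - [[-1, -0.33, 0.05], [0, 0, 0]]
    - [[-1, -0.33, 0.05], [0, 0, 0]]
  hand: 1

```text
t: 0.6
tool_pos: [0.3307, 0.4638, 0.2078]
orientation: [0.402, 3.115, -0.003]
force: [-0.8, 0.7, 0.2]
opening: 0.0575
gripper_force: 0.0
```

```bash
cat >> h.py <<'E'
from scipy.spatial.transform import Rotation as Ro
def to(x,y,z,az):
    s=robot.read_state(); R=Ro.from_rotvec(s['orientation'])
    a=np.radians(az); Y=[np.cos(a),np.sin(a),0]; Z=[0,0,-1]; X=np.cross(Y,Z)
    G=Ro.from_matrix(np.c_[X,Y,Z])
    print('t',s['t'],'pos',np.round(s['tool_pos'],4),'az',np.degrees(np.arctan2(*R.as_matrix()[[1,0],1])),'F',np.round(s['force'],2),'open',s['opening'])
    print('shift',np.round(R.inv().apply(np.array([x,y,z])-s['tool_pos'])/.2,3),'turn',np.round((R.inv()*G).as_rotvec()/(np.pi/2),3))
E
python3 -c "
from h import *
to(.528,.346,.2,103)"
```

```text
t 0.6 pos [0.3307 0.4638 0.2078] az 75.27455195050256 F [-0.76  0.72  0.19] open 0.057479438393297874
shift [-1.104 -0.319  0.041] turn [-0.001  0.    -0.308]
```

Request:
jog_arm:
  rows:
    - [[-1, -0.32, 0.03], [0, 0, -0.308]]
    - [[-1, -0.32, 0.03], [0, 0, -0.308]]
    - [[-1, -0.32, 0.03], [0, 0, -0.308]]
    - [[-1, -0.32, 0.03], [0, 0, -0.308]]
    - [[-1, -0.32, 0.03], [0, 0, -0.308]]

```text
t: 1.1
tool_pos: [0.5075, 0.3524, 0.2019]
orientation: [0.36, -3.121, 0.002]
force: [0.0, 0.5, -0.1]
opening: 0.018
gripper_force: 0.0
```

```bash
python3 -c "
from h import *
d=snap('wrist','w1');print(ray(d,320,240)); to(.528,.346,.2,103)
print(proj(d,[.5394,.3505,.082]),proj(d,[.528,.3475,.081]))"
```

```text
(array([0.42546472, 0.33398153, 0.36935415]), array([ 0.30355932,  0.06308551, -0.95077469]))
t 1.15 pos [0.5083 0.3517 0.2017] az 102.99764034690357 F [-0.65 -0.8  -0.43] open 0.013394403442824415
shift [-0.09  -0.05   0.008] turn [-0.001 -0.    -0.   ]
[311.65004815 262.25284038] [311.20039968 249.51385467]
```

View pics/w1.png

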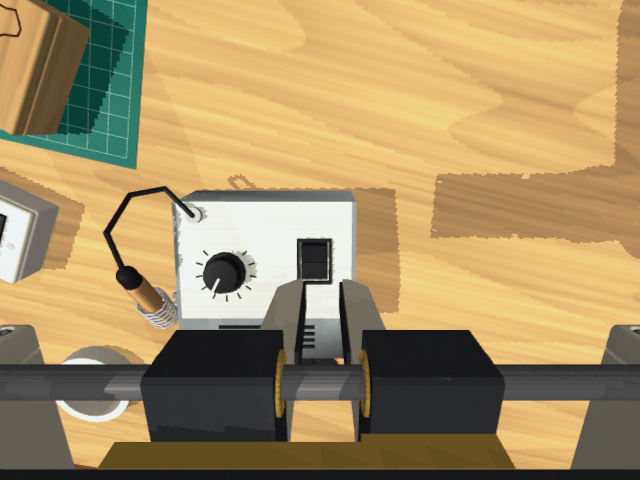

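The wrist view shows the rocker centred near (315,261) and square to the image, within about 4 px of my prediction. The finger tips are just below it and still closing.

```bash
python3 -c "
from h import *
d=load('w1')
g=d['frame'].max(axis=2)[225:290,285:345]
m=(g<110).astype(np.uint8); m[53:]=0
r=cv2.connectedComponentsWithStats(m); print(r[2]); 
for u,v in((297.5,238),(332,238),(297.5,283),(332,283),(314.7,260.5),(314.7,249)): print(u,v,onz(d,u,v,.081))
"
```

```text
[[   0    0   60   65 2594]
 [  12   14   35   39 1306]]
297.5 238 [0.5202533  0.33339404 0.081     ]
332 238 [0.51330863 0.36298764 0.081     ]
297.5 283 [0.56275823 0.34237724 0.081     ]
332 283 [0.5555053 0.373254  0.081    ]
314.7 260.5 [0.5375165  0.35285838 0.081     ]
314.7 249 [0.5268145  0.35042668 0.081     ]
```

```bash
python3 -c "
from h import *
to(.526,.350,.095,103)"
```

```text
t 1.15 pos [0.5083 0.3517 0.2017] az 102.99764034690357 F [-0.65 -0.8  -0.43] open 0.013394403442824415
shift [-0.085 -0.028  0.533] turn [-0.001 -0.    -0.   ]
```

Request:
jog_arm:
  rows:
    - [[-0.085, -0.028, 0.25], [0, 0, 0]]
    - [[-0.085, -0.028, 0.53], [0, 0, 0]]
    - [[-0.085, -0.028, 0.53], [0, 0, 0]]
    - [[-0.085, -0.028, 0.53], [0, 0, 0]]
    - [[-0.085, -0.028, 0.53], [0, 0, 0]]

```text
t: 1.65
tool_pos: [0.5231, 0.3548, 0.0991]
orientation: [-0.363, 3.118, 0.002]
force: [0.4, 0.4, 0.4]
opening: 0.0002
gripper_force: 0.0
```

```bash
python3 -c "
from h import *
to(.526,.350,.085,103)"
```

```text
t 1.65 pos [0.5231 0.3548 0.0991] az 103.2738009611795 F [0.37 0.35 0.43] open 0.00021628563916271964
shift [-0.008 -0.027  0.071] turn [0.001 0.001 0.003]
```

Request:
jog_arm:
  rows:
    - [[-0.008, -0.02, 0.03], [0, 0, 0]]
    - [[-0.008, -0.02, 0.05], [0, 0, 0]]
    - [[-0.008, -0.02, 0.07], [0, 0, 0]]
    - [[-0.008, -0.02, 0.08], [0, 0, 0]]
    - [[-0.008, -0.02, 0.08], [0, 0, 0]]

```text
t: 2.15
tool_pos: [0.5251, 0.3499, 0.0806]
orientation: [0.362, -3.121, -0.0]
force: [-0.5, 0.0, -0.1]
opening: 0.0004
gripper_force: 0.5
```

```bash
python3 -c "
from h import *
to(.526,.350,.078,103)"
```

```text
t 2.15 pos [0.5251 0.3499 0.0806] az 103.22921357890186 F [-0.54  0.   -0.07] open 0.0004044161747003914
shift [-0.004 -0.001  0.013] turn [ 0.    -0.     0.003]
```

Request:
jog_arm:
  rows:
    - [[0, 0, 0.005], [0, 0, 0]]
    - [[0, 0, 0.01], [0, 0, 0]]
    - [[0, 0, 0.015], [0, 0, 0]]
    - [[0, 0, 0.015], [0, 0, 0]]

```text
t: 2.55
tool_pos: [0.5254, 0.3501, 0.0789]
orientation: [-0.362, 3.12, 0.0]
force: [-3.3, -2.2, 8.3]
opening: 0.0007
gripper_force: 4.6
```

Request:
jog_arm:
  rows:
    - [[0, 0, 0.005], [0, 0, 0]]
    - [[0, 0, 0.01], [0, 0, 0]]
    - [[0, 0, 0.01], [0, 0, 0]]

```text
t: 2.85
tool_pos: [0.5256, 0.3502, 0.0786]
orientation: [-0.362, 3.119, 0.0]
force: [-8.5, -5.0, 20.3]
opening: 0.0005
gripper_force: 10.8
```

Request:
jog_arm:
  rows:
    - [[0, 0, -0.1], [0, 0, 0]]
    - [[0.15, 0, -0.45], [0, 0, 0]]
    - [[0.3, 0, -0.55], [0, 0, 0]]
    - [[0.3, 0, -0.55], [0, 0, 0]]
    - [[0.3, 0, -0.55], [0, 0, 0]]

```text
t: 3.35
tool_pos: [0.4671, 0.3369, 0.1879]
orientation: [-0.363, 3.117, 0.003]
force: [0.3, 0.2, -0.3]
opening: 0.0001
gripper_force: 0.0
```

```bash
python3 -c "
from h import *
d=snap('wrist','w2');s=snap('scene','s2');to(.526,.350,.085,103)
u,v=proj(d,[.5375,.353,.081]).astype(int);print(u,v)
a,b=load('w1')['frame'],load('scene0')['frame']
def c(i,u,v,w): return cv2.resize(i[v-w:v+w,u-w:u+w],(300,300),interpolation=cv2.INTER_CUBIC)[:,:,::-1]
cv2.imwrite('pics/c2.png',np.vstack([np.hstack([c(a,315,261,40),c(d['frame'],u,v,40)]),np.hstack([c(b,424,402,30),c(s['frame'],424,402,30)])]))"
```

```text
t 3.45 pos [0.4666 0.336  0.1844] az 103.24190436106583 F [0.22 0.73 0.4 ] open -1.1976031415093693e-05
shift [-0.306  0.     0.497] turn [-0.    -0.001  0.003]
320 310
```

View pics/c2.png

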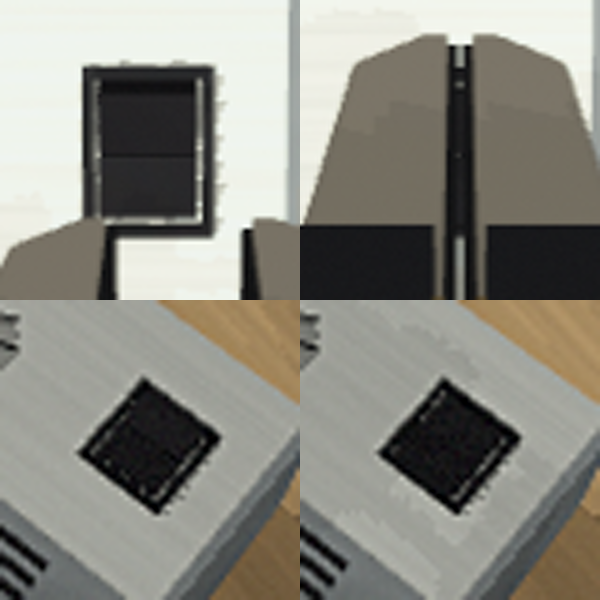

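The finger hides the rocker from the wrist camera, and the scene crop doesn't settle it. I'll move back over the station for a clear view.

Request:
jog_arm:
  rows:
    - [[-0.25, 0, -0.1], [0, 0, 0]]
    - [[-0.48, 0, -0.1], [0, 0, 0]]
    - [[-0.48, 0, -0.1], [0, 0, 0]]
    - [[-0.48, 0, -0.1], [0, 0, 0]]

```text
t: 3.85
tool_pos: [0.5602, 0.3572, 0.2007]
orientation: [0.359, -3.115, 0.004]
force: [0.4, -0.0, -0.5]
opening: 0.0002
gripper_force: 0.0
```

```bash
python3 -c "
from h import *
d=snap('wrist','w3');to(.526,.350,.085,103)
u,v=proj(d,[.5375,.353,.081]).astype(int);print(u,v)
a=load('w1')['frame']
def c(i,u,v,w): return cv2.resize(i[v-w:v+w,u-w:u+w],(400,400),interpolation=cv2.INTER_CUBIC)[:,:,::-1]
cv2.imwrite('pics/c3.png',np.hstack([c(a,315,261,40),c(d['frame'],u,v,50)]))"
```

```text
t 3.9 pos [0.5596 0.3575 0.2022] az 103.19698665439769 F [-1.14  0.09  0.23] open 0.00043223594968793864
shift [0.169 0.003 0.587] turn [-0.001 -0.003  0.002]
323 204
```

View pics/c3.png

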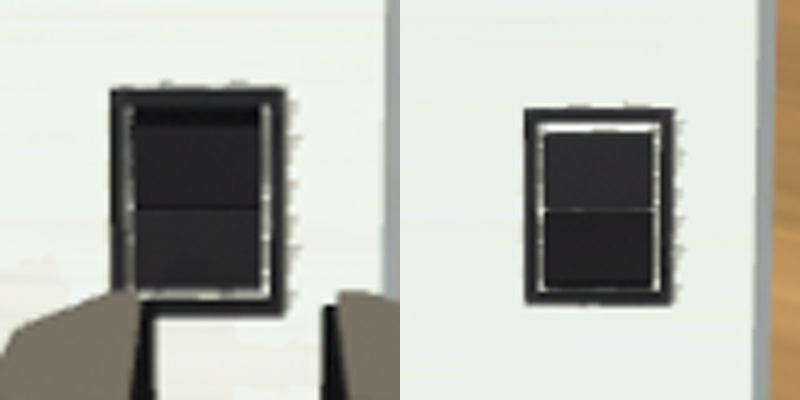

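The station rocker has clearly flipped: the dark raised front face is gone and the far half is now up. Next is the extractor, travelling high.

```bash
python3 -c "
from h import *
to(.55,-.05,.30,50)"
```

```text
t 3.9 pos [0.5596 0.3575 0.2022] az 103.19698665439769 F [-1.14  0.09  0.23] open 0.00043223594968793864
shift [ 0.514 -1.973 -0.484] turn [-0.002 -0.003  0.591]
```

Request:
jog_arm:
  rows:
    - [[0, 0, -0.25], [0, 0, 0.09]]
    - [[0.25, -1, -0.5], [0, 0, 0.45]]
    - [[0.25, -1, -0.5], [0, 0, 0.45]]
    - [[0.25, -1, -0.5], [0, 0, 0.45]]
    - [[0.25, -1, -0.5], [0, 0, 0.45]]

```text
t: 4.4
tool_pos: [0.556, 0.1624, 0.3034]
orientation: [0.748, 3.051, 0.0]
force: [1.6, -0.2, -0.1]
opening: 0.0003
gripper_force: 0.0
```

```bash
python3 -c "
from h import *
to(.54,-.43,.30,-1)"
```

```text
t 4.4 pos [0.556  0.1624 0.3034] az 62.457728131351686 F [ 1.58 -0.16 -0.09] open 0.00032756899098198644
shift [-1.299 -2.663  0.017] turn [0.    0.    0.705]
```

Request:
jog_arm:
  rows:
    - [[-0.48, -1, 0], [0, 0, 0.45]]
    - [[-0.48, -1, 0], [0, 0, 0.45]]
    - [[-0.48, -1, 0], [0, 0, 0.45]]
    - [[-0.48, -1, 0], [0, 0, 0.45]]
    - [[-0.48, -1, 0], [0, 0, 0.45]]

```text
t: 4.9
tool_pos: [0.5497, -0.0613, 0.3029]
orientation: [1.762, 2.6, -0.001]
force: [-0.6, 0.2, 0.5]
opening: 0.0006
gripper_force: 0.0
```

```bash
python3 -c "
from h import *
to(.54,-.43,.30,-1)"
```

```text
t 4.9 pos [ 0.5497 -0.0613  0.3029] az 21.747370745132496 F [-0.59  0.19  0.5 ] open 0.0005615619619517965
shift [-1.694 -0.728  0.017] turn [0.    0.001 0.253]
```

Request:
jog_arm:
  rows:
    - [[-1, -0.42, 0], [0, 0, 0.24]]
    - [[-1, -0.42, 0], [0, 0, 0.24]]
    - [[-1, -0.42, 0], [0, 0, 0.24]]
    - [[-1, -0.42, 0], [0, 0, 0.24]]
    - [[-1, -0.42, 0], [0, 0, 0.24]]

```text
t: 5.4
tool_pos: [0.5473, -0.2784, 0.3024]
orientation: [2.213, 2.23, -0.002]
force: [-0.2, -0.3, 0.2]
opening: 0.0006
gripper_force: 0.0
```

```bash
python3 -c "
from h import *
to(.54,-.43,.30,-1)"
```

```text
t 5.4 pos [ 0.5473 -0.2784  0.3024] az 0.4458380136728525 F [-0.23 -0.34  0.16] open 0.0005894599530386796
shift [-0.758 -0.043  0.013] turn [-0.     0.001  0.016]
```

Request:
jog_arm:
  rows:
    - [[-0.75, -0.04, 0], [0, 0, 0.015]]
    - [[-0.75, -0.04, 0], [0, 0, 0.015]]
    - [[-0.75, -0.04, 0], [0, 0, 0.015]]
    - [[-0.75, -0.04, 0], [0, 0, 0.015]]
    - [[-0.75, -0.04, 0], [0, 0, 0.015]]

```text
t: 5.9
tool_pos: [0.5421, -0.4248, 0.3019]
orientation: [-2.235, -2.205, -0.001]
force: [-0.3, 0.4, -0.9]
opening: 0.0008
gripper_force: 0.0
```

```bash
python3 -c "
from h import *
d=snap('wrist','w4');to(.54,-.396,.23,-1)
print(proj(d,[.5396,-.385,.194]))"
```

```text
t 5.95 pos [ 0.5427 -0.4238  0.3027] az -0.697220869255797 F [-0.03  0.64  0.27] open 0.00041808146313584537
shift [ 0.139 -0.015  0.364] turn [-0.    -0.001  0.003]
[317.6027177  188.14045828]
```

View pics/w4.png

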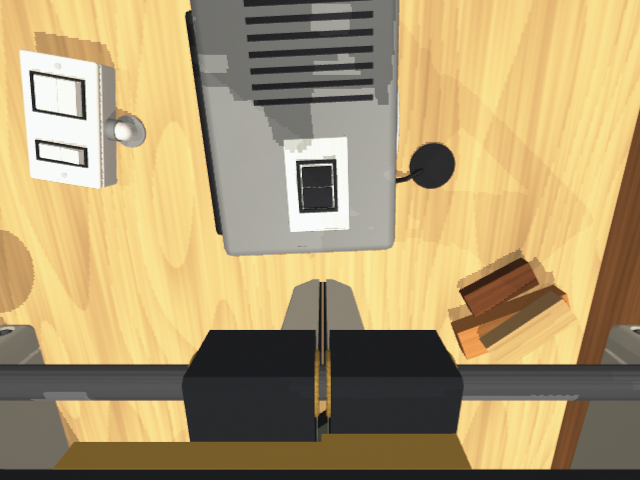

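The extractor rocker is centred at (317,187), which matches the prediction of (317.6,188). The case is turned about 2°.

Request:
jog_arm:
  rows:
    - [[0.13, -0.015, 0.15], [0, 0, -0.024]]
    - [[0.13, -0.015, 0.35], [0, 0, -0.024]]
    - [[0.13, -0.015, 0.4], [0, 0, -0.024]]
    - [[0.13, -0.015, 0.4], [0, 0, -0.024]]
    - [[0.13, -0.015, 0.4], [0, 0, -0.024]]

```text
t: 6.45
tool_pos: [0.5408, -0.3987, 0.2251]
orientation: [2.191, 2.248, 0.0]
force: [0.9, 0.0, 0.4]
opening: 0.0007
gripper_force: 0.0
```

```bash
python3 -c "
from h import *
d=load('w4');print(onz(d,317,187,.194));to(.54,-.397,.196,1.3)"
```

```text
[ 0.5391319  -0.38407402  0.194     ]
t 6.45 pos [ 0.5408 -0.3987  0.2251] az 1.4879559567731608 F [0.92 0.05 0.35] open 0.0006694264490431883
shift [ 0.009 -0.004  0.145] turn [0.001 0.001 0.002]
```

Request:
jog_arm:
  rows:
    - [[0.012, -0.004, 0.08], [0, 0, 0]]
    - [[0.012, -0.004, 0.11], [0, 0, 0]]
    - [[0.012, -0.004, 0.125], [0, 0, 0]]
    - [[0.012, -0.004, 0.135], [0, 0, 0]]
    - [[0.012, -0.004, 0.135], [0, 0, 0]]

```text
t: 6.95
tool_pos: [0.539, -0.3965, 0.1954]
orientation: [-2.193, -2.249, -0.0]
force: [0.1, 0.1, -0.0]
opening: 0.0004
gripper_force: 0.0
```

Request:
jog_arm:
  rows:
    - [[0, 0, 0.006], [0, 0, 0]]
    - [[0, 0, 0.012], [0, 0, 0]]
    - [[0, 0, 0.018], [0, 0, 0]]
    - [[0, 0, 0.018], [0, 0, 0]]

```text
t: 7.35
tool_pos: [0.5394, -0.3967, 0.1948]
orientation: [2.192, 2.248, -0.0]
force: [-5.9, 3.7, 11.0]
opening: 0.0004
gripper_force: 5.9
```

Request:
jog_arm:
  rows:
    - [[0, 0, 0.006], [0, 0, 0]]
    - [[0, 0, 0.008], [0, 0, 0]]
    - [[0, 0, 0.008], [0, 0, 0]]

```text
t: 7.65
tool_pos: [0.5394, -0.3967, 0.1947]
orientation: [2.191, 2.248, -0.0]
force: [-8.5, 6.9, 19.4]
opening: 0.0003
gripper_force: 9.4
```

Request:
jog_arm:
  rows:
    - [[0, 0, -0.1], [0, 0, 0]]
    - [[-0.05, 0, -0.35], [0, 0, 0]]
    - [[-0.17, 0, -0.53], [0, 0, 0]]
    - [[-0.17, 0, -0.53], [0, 0, 0]]
    - [[-0.17, 0, -0.53], [0, 0, 0]]

```text
t: 8.15
tool_pos: [0.5405, -0.4315, 0.298]
orientation: [2.192, 2.246, 0.0]
force: [0.5, -0.2, -1.4]
opening: 0.0004
gripper_force: 0.0
```

```bash
python3 -c "
from h import *
d=snap('wrist','w5');to(.55,-.2,.30,40)
u,v=proj(d,[.5391,-.3841,.194]).astype(int);print(u,v)
a=load('w4')['frame']
def c(i,u,v,w): return cv2.resize(i[v-w:v+w,u-w:u+w],(400,400),interpolation=cv2.INTER_CUBIC)[:,:,::-1]
cv2.imwrite('pics/c5.png',np.hstack([c(a,317,187,40),c(d['frame'],u,v,40)]))"
```

```text
t 8.2 pos [ 0.54   -0.4304  0.2959] az 1.428926109515691 F [ 0.32 -0.47 -1.2 ] open 0.00041669844079308174
shift [ 1.151  0.079 -0.02 ] turn [-0.    -0.    -0.429]
320 178
```

View pics/c5.png

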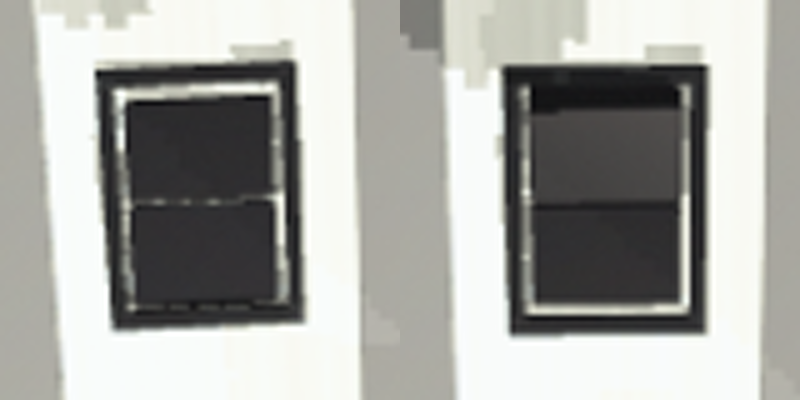

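The extractor rocker has flipped: its left half is now raised. Next is the supply box.

Request:
jog_arm:
  rows:
    - [[1, 0.1, 0], [0, 0, -0.43]]
    - [[1, 0.1, 0], [0, 0, -0.43]]
    - [[1, 0.1, 0], [0, 0, -0.43]]
    - [[1, 0.1, 0], [0, 0, -0.43]]
    - [[1, 0.1, 0], [0, 0, -0.43]]

```text
t: 8.7
tool_pos: [0.5549, -0.2232, 0.2946]
orientation: [-1.306, -2.853, -0.004]
force: [-1.3, -0.6, 0.3]
opening: 0.0003
gripper_force: 0.0
```

```bash
python3 -c "
from h import *
to(.63,.017,.18,75.7)"
```

```text
t 8.7 pos [ 0.5549 -0.2232  0.2946] az 40.82379764464591 F [-1.3  -0.64  0.34] open 0.0002687674680470431
shift [0.661 1.069 0.576] turn [ 0.001 -0.003 -0.388]
```

Request:
jog_arm:
  rows:
    - [[0.65, 1, 0], [0, 0, -0.388]]
    - [[0.65, 1, 0], [0, 0, -0.388]]
    - [[0.65, 1, 0], [0, 0, -0.388]]
    - [[0.65, 1, 0.3], [0, 0, -0.388]]
    - [[0.65, 1, 0.57], [0, 0, -0.388]]

```text
t: 9.2
tool_pos: [0.6187, -0.0199, 0.2253]
orientation: [0.395, 3.113, 0.002]
force: [0.9, 0.3, -0.4]
opening: 0.0001
gripper_force: 0.0
```

```bash
python3 -c "
from h import *
d=snap('wrist','w6');to(.63,.017,.18,75.7)
print(proj(d,[.6005,.021,.044]))"
```

```text
t 9.25 pos [ 0.6143 -0.0169  0.2136] az 75.45218481548106 F [-2.57  2.41 -7.2 ] open 0.00048274520549540566
shift [-0.035  0.183  0.168] turn [ 0.001 -0.007 -0.003]
[355.66177667 185.92417936]
```

View pics/w6.png

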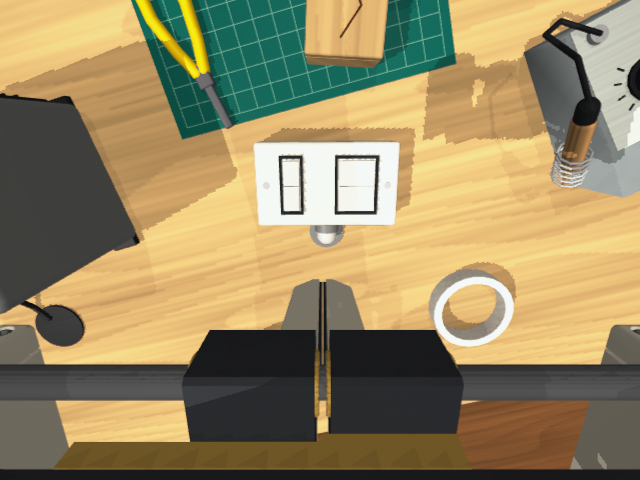

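The wide rocker is centred at (356,185), against a prediction of (355.7,186). The narrow lamp rocker is at (291,185), well clear of the finger.

Request:
jog_arm:
  rows:
    - [[0, 0.17, 0.1], [0, 0, 0]]
    - [[0, 0.17, 0.1], [0, 0, 0]]
    - [[0, 0.17, 0.1], [0, 0, 0]]
    - [[0, 0.17, 0.1], [0, 0, 0]]

```text
t: 9.65
tool_pos: [0.6257, 0.0085, 0.2045]
orientation: [-0.409, -3.114, 0.001]
force: [-0.2, 0.4, 0.4]
opening: 0.0005
gripper_force: 0.0
```

```bash
python3 -c "
from h import *
to(.6175,.0166,.065,75.7)"
```

```text
t 9.65 pos [0.6257 0.0085 0.2045] az 75.05095572715639 F [-0.23  0.4   0.39] open 0.0005309621456739122
shift [0.05  0.029 0.698] turn [-0.    -0.    -0.007]
```

Request:
jog_arm:
  rows:
    - [[0.05, 0.03, 0.2], [0, 0, -0.006]]
    - [[0.05, 0.03, 0.45], [0, 0, -0.006]]
    - [[0.05, 0.03, 0.65], [0, 0, -0.006]]
    - [[0.05, 0.03, 0.7], [0, 0, -0.006]]
    - [[0.05, 0.03, 0.7], [0, 0, -0.006]]

```text
t: 10.15
tool_pos: [0.6169, 0.0166, 0.0637]
orientation: [-0.395, -3.114, 0.001]
force: [-0.2, -0.2, 0.1]
opening: 0.0004
gripper_force: 0.0
```

```bash
python3 -c "
from h import *
to(.6175,.0166,.046,75.7)"
```

```text
t 10.15 pos [0.6169 0.0166 0.0637] az 75.54038597222221 F [-0.17 -0.16  0.08] open 0.00035164971333881217
shift [-0.003  0.001  0.088] turn [-0.    -0.002 -0.002]
```

Request:
jog_arm:
  rows:
    - [[0, 0, 0.05], [0, 0, 0]]
    - [[0, 0, 0.07], [0, 0, 0]]
    - [[0, 0, 0.08], [0, 0, 0]]
    - [[0, 0, 0.09], [0, 0, 0]]
    - [[0, 0, 0.09], [0, 0, 0]]

```text
t: 10.65
tool_pos: [0.6187, 0.0174, 0.0474]
orientation: [0.393, 3.116, 0.0]
force: [1.1, 0.3, 0.9]
opening: 0.0006
gripper_force: 0.1
```

Request:
jog_arm:
  rows:
    - [[0, 0, 0.005], [0, 0, 0]]
    - [[0, 0, 0.01], [0, 0, 0]]
    - [[0, 0, 0.015], [0, 0, 0]]
    - [[0, 0, 0.015], [0, 0, 0]]

```text
t: 11.05
tool_pos: [0.618, 0.0175, 0.0445]
orientation: [-0.393, -3.117, 0.0]
force: [-3.7, 0.3, 7.0]
opening: 0.0004
gripper_force: 3.8
```

Request:
jog_arm:
  rows:
    - [[0, 0, 0.006], [0, 0, 0]]
    - [[0, 0, 0.012], [0, 0, 0]]
    - [[0, 0, 0.012], [0, 0, 0]]

```text
t: 11.35
tool_pos: [0.6182, 0.0175, 0.0443]
orientation: [-0.393, -3.117, 0.0]
force: [-13.2, -0.0, 24.5]
opening: 0.0003
gripper_force: 12.1
```

Request:
jog_arm:
  rows:
    - [[0, 0, -0.1], [0, 0, 0]]
    - [[0, 0, -0.35], [0, 0, 0]]
    - [[-0.1, 0, -0.6], [0, 0, 0]]
    - [[-0.1, 0, -0.8], [0, 0, 0]]
    - [[-0.1, 0, -0.8], [0, 0, 0]]

```text
t: 11.85
tool_pos: [0.6418, 0.0121, 0.2102]
orientation: [0.392, 3.104, 0.001]
force: [1.2, -0.4, 0.5]
opening: 0.0003
gripper_force: 0.0
```

```bash
python3 -c "
from h import *
d=snap('wrist','w7');to(.63,.017,.2,75.7)
u,v=proj(d,[.591,-.0157,.044]).astype(int);print(u,v)
a=load('w6')['frame']
def c(i,u,v,w): return cv2.resize(i[v-w:v+w,u-w:u+w],(400,400),interpolation=cv2.INTER_CUBIC)[:,:,::-1]
cv2.imwrite('pics/c7.png',np.hstack([c(a,326,185,75),c(d['frame'],u,v,75)]))"
```

```text
t 11.9 pos [0.6401 0.0122 0.2062] az 75.60494790802501 F [-0.08  0.24 -0.88] open 0.0006581364833720235
shift [0.055 0.01  0.031] turn [ 0.001  0.005 -0.001]
279 171
```

View pics/c7.png

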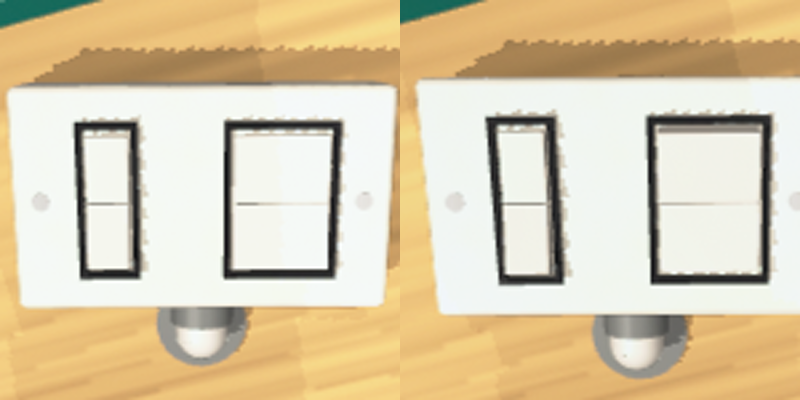

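The wide rocker has flipped: its near half is now raised. The lamp rocker hasn't moved, and the arm is clear of everything. Handing in the job.

```bash
python3 -c "
from h import *
print(robot.close_job())"
```

```text
the job is handed in; nothing more can be done
None
```

I pressed off the wood-burning station, then the fume extractor, then the bench supply. Close-up views showed each rocker flipped. The lamp switch stayed on, nothing else was touched, and I handed the job in at about 12 s; no verdict came back.

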